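# Run the feeder pots into the budgie cage and turn the keeper

## Task

Push the touching row of three feeder pots and the dark wooden port block along the aluminium channel into the budgie cage as one train, until the first pot is fully home on the end stop. Then push the red-knobbed brass keeper round with a fingertip until it lies fully across the channel behind the block. Only push, lift nothing, keep the row together and upright in the channel, and leave everything else on the stand where it is.

Things in the scene. Friction and masses are not known exactly. Their poses are not given: they have to be found in the camera images.
- feeder: fixed light wooden runner board (120 mm wide, 30 mm thick) with an aluminium channel that leads through a port into a wire cage. Origin: on the stand top (z = 0), on the channel's centre line, at the outer face of the cage wall. +y points out of the cage along the channel (the row is pushed towards -y), x across it, z up; the robot is on its -x side. Sizes in mm in this frame are given below
- channel_end (a point): open outer end of the channel's floor, feeder (0, 345, 33) mm. The floor lies 33 mm above the stand top from y = -175 to 345 mm, 53 mm wide inside; the lips on both sides rise to 42 mm, their outer faces at x = +-30 mm. The board ends at y = 350 mm
- port (a point): middle of the lintel's underside of the port in the cage wall, feeder (0, 0, 100) mm: a white frame 76 mm wide, opening 62 mm wide, too low for a gripper to follow. The cage fills x = -170 to 170, y = -360 to 0, z = 0 to 360 mm (handle to 390), so its wire wall at y = 0 stands upright beside the work
- stop_face (a point): centre of the end stop's black rubber face inside the cage, feeder (0, -165, 55) mm; the stop is fixed and 78 mm high above the stand top
- pot_yellow: square yellow plastic feeder pot, 50 x 50 mm, 40 mm high, open on top, a brown pressed seed cake fixed inside, about 60 g, loose in the channel; one of the three pots of the row (their order varies). Origin: centre of its underside, z up, sides along its x and y
- pot_green: square green plastic feeder pot, 50 x 50 mm, 40 mm high, open on top, a brown pressed seed cake fixed inside, about 60 g, loose in the channel; one of the three pots of the row (their order varies). Origin: centre of its underside, z up, sides along its x and y
- pot_blue: square blue plastic feeder pot, 50 x 50 mm, 40 mm high, open on top, a brown pressed seed cake fixed inside, about 60 g, loose in the channel; one of the three pots of the row (their order varies). Origin: centre of its underside, z up, sides along its x and y
- port_block: dark wooden block, last (outermost) of the row, loose, 50 wide (x), 110 long (y), 50 mm high, about 140 g, slides with its row at 1 to 5 N. Origin: centre of its underside, axes as the feeder's. The row starts touching, 170 to 240 mm short of home. Home, its origin is at feeder y = 40 mm, its outer end face 95 mm outside the cage wall and its inner end in the port
- keeper (a joint): angle (rad) of the keeper, a flat brass turn-button on a vertical pivot. 0: points along feeder +y, beside the channel; starts swung away at -0.35 to -0.05; grows as its free end swings to +x over the channel (clockwise from above), to a hard limit at 1.571: square across the channel, 5 mm clear of a block that is home. Light friction (0.6 N at the knob), stays where left
- keeper_pivot (a point): the keeper's vertical pivot axis, feeder (-47, 106, 51) mm, on the robot's side of the channel. The keeper's bar is 12 mm wide, reaches 95 mm from this axis and lies 46 to 56 mm above the stand top. A 6 mm brass stop pin, 60 mm high, stands across the channel at feeder (41, 96)
- keeper_knob (a point): middle of the keeper's red finger knob, 72 mm from the pivot axis, on the bar near its free end: upright cylinder, 16 mm in diameter, from 56 to 82 mm above the stand top; this point is at 69 mm. Push it with a fingertip from behind, all the way round
- steel_cup: bystander: stainless steel cup, 76 mm wide, 65 mm high; origin at the centre of its underside
- ladder: bystander: red plastic bird ladder lying flat, 250 x 72 x 12 mm, long along its x; origin at the centre of its underside
- nest_pot: bystander: terracotta ceramic nest pot, 110 mm wide, 85 mm high; origin at the centre of its underside
- mist_bottle: bystander: blue plastic bottle, 60 mm wide, 150 mm high; origin at the centre of its underside
- perch_bar: bystander: spare wooden perch, 200 x 14 x 14 mm, long along its x; origin at the centre of its underside
- mineral_block: bystander: white mineral block, 60 x 40 x 25 mm; origin at the centre of its underside
Not all that is in view belongs to the job. Of the things like the pot_blue, leave any that is turquoise or white; of the rest the smaller one is meant.

How it is judged:
By the outcome, as a careful person would: the job done as asked, in the order asked, and still so for the second after the job is handed in, with the robot touching nothing.
It also fails if it takes over 51 s, if anything falls off the work surface, if the arm or the gripper's body presses on something with over 40 N, if the wrist force passes 120 N, or if a joint passes its speed limit or range.

## Robot

A 6-joint arm with a two-finger parallel gripper is mounted at the origin on the work surface. World frame = base frame: x ahead of the robot, y to its left, z up, the work surface at z = 0. Lengths are in m, angles in rad, forces in N, time in s.
With the tool pointing down it reaches from about 0.275 to 0.85 m from the base axis. Payload 19 kg.
Tool frame: the origin (TCP) lies between the finger pads; the fingertips stand 25 mm ahead of it and the grasp point (between the pads) lies 6 mm ahead of it; z points along the fingers, y is the line along which they close (so a half turn about z gives the same grasp; the last joint's range is limited). The gripper opens to 85 mm and grips with 20 to 120 N. Pads are 22 mm wide; open, the fingers measure 114 mm over their backs; the gripper's body (76 mm by 85 mm) begins 54 mm behind the grasp point. The pads swing forward as they close: fully open they stand 13 mm farther back than shut.
Start: joints at [1.046, 0.15, 1.437, -0, 1.554, -0.134], TCP at [0.219, 0.532, 0.225] pointing down, gripper open.
Joint ranges: [-2.8, 2.8], [-0.68, 2.1], [0.12, 2.68], [-1.39, 4.53], [0.16, 2.79], [-2.81, 2.81]. Speed limits (rad/s): [1.89, 1.89, 2.22, 3.01, 3.01, 3.01].

## Interface

Orientations are given as a unit quaternion [x, y, z, w].
In Python, from cell import r gives the robot as it stands. The module is installed in compiled form; this text tells all that it offers.
- The arm moves only by the tool jog_arm, never from a script. Its argument "commands" is one flat list of numbers, 7 for each row, row after row: the shift along the world's x, y, z as a fraction of full scale, then the turn, a rotation vector about the world's x, y, z as a fraction of full scale, then the opening, from -1 (shut) to 1 (fully open), so that 0 is half open. A call has exactly 5 rows; each row shifts and turns the commanded pose from where the row before left it; what a row does not reach is not made up. Full scale, the value 1, is 150 mm for a shift and 45 degrees for a turn. A row lasts 1/12 s, in which the tool goes at most 41.7 mm and 7.16 degrees, less where a joint would pass 70% of its speed; a pose out of reach is approached as far as the arm can. A call with a number of a shift or a turn outside -1 to 1 is refused whole. A call with a gripper value outside its range is refused whole. The fingers move at their own pace and stop on an object; the grip force is fixed at half the most. Time passes only in rows, so rows that do not move let the fingers close, or fill a call up. It gives the time, the measured TCP pose, the force, the opening and the grip force at its end, in the units of the state.
- r.observe(): the state, without advancing time (a new reading comes with each control period).
- r.capture(name): name is "scene" or "top" or "wrist"; returns the picture (480x640x3 uint8, red, green, blue); there is no depth.
- r.camera_model(name): a dict with "intrinsics" (3x3 intrinsics, pixels), "k1" (the pictures are not rectified: a ray, as slopes to the right and down, at radius r is drawn at 1 + k1 r^2 times it, then the intrinsics apply), "R" (3x3) and "t" (3): a world point X has camera coordinates R X + t. Camera axes: x right, y down, z forward; pixel columns grow to the right and rows downward; lengths in m; the calibration is good to about 2 mm. A picture is of the moment at which its call begins: read the wrist's pose just before it. camera_model takes no time and is no camera call; for the wrist camera it gives the pose at the moment of the call.
- r.sign_off(): hands the job in; it is judged then, once.
The state is a dict: "time_s": time; "joints": joint angles; "qd": joint speeds; "effort": joint torques, N m; "ee_pos": TCP position; "tool_rot": TCP orientation; "contact_force": force on the tool from outside, world axes, zero at the start; "torque": the same for the moment, N m; "grip_width": opening from 0.0 (shut) to 1.0 (fully open); "gripper_force": force on a finger pad.
Only numpy, scipy, OpenCV 4.12 (cv2) and the standard library are available. Lean on these libraries where they do the work, as an engineer would, in place of code of your own. Each camera call takes 0.05 s, during which the arm holds its last target. There are 200 camera calls.

## Working session

There is one attempt and no reset: what is moved stays moved. The work goes in short steps, Python scripts to look and compute and a tool call to move; the robot and the scene stay as the last step left them, time stands still between calls to the robot, and variables do not carry over. Pictures are saved under pics/ and viewed, at most 10 in all, crops included, and the job is handed in when it is done.

Besides the shell and the picture viewer there is one more tool, called as name(argument=value, ...), one argument or row to a line, values as JSON. jog_arm: Moves the arm, as the interface text tells. Shift numbers are shares of 150 mm and turn numbers shares of 45 degrees, none past 1 either way. Its arguments: {"type":"object","properties":{"commands":{"type":"array"}},"required":["commands"]}

```bash
mkdir -p pics; python3 - <<'E'
from cell import r
import cv2
for n in ("scene","top"):
    cv2.imwrite(f"pics/{n}0.png",r.capture(n)[:,:,::-1])
    m=r.camera_model(n);print(n,m)
print(r.observe())
E
```

```text
scene {'intrinsics': array([[539.65799191,   0.        , 314.25243816],
       [  0.        , 539.65799191, 241.18218038],
       [  0.        ,   0.        ,   1.        ]]), 'k1': -0.13110073308048725, 'R': array([[-0.85935695,  0.51119767,  0.01351201],
       [ 0.41255377,  0.70865885, -0.57236528],
       [-0.30216721, -0.48629165, -0.81988744]]), 't': array([ 0.46652479, -0.20428802,  1.75199111])}
top {'intrinsics': array([[530.01007959,   0.        , 320.76411477],
       [  0.        , 530.01007959, 227.50169856],
       [  0.        ,   0.        ,   1.        ]]), 'k1': 0.05168873537651909, 'R': array([[ 0.00469798, -0.99994081, -0.00981309],
       [-0.99041053, -0.00329777, -0.13811626],
       [ 0.13807573,  0.01036786, -0.99036741]]), 't': array([0.0648917 , 0.57155594, 1.29252496])}
{'time_s': 0.1, 'joints': array([ 1.04602748e+00,  1.50915585e-01,  1.43794943e+00,  9.19165146e-06,
        1.55380374e+00, -1.34025616e-01]), 'qd': array([ 0.00041603,  0.00084848, -0.00222466, -0.00030934, -0.00108656,
       -0.00091689]), 'effort': array([ 4.75289533e-03, -7.14383626e+01, -5.71798253e+01,  3.07546850e-05,
        7.11594723e-03, -1.47210299e-04]), 'ee_pos': array([0.21891747, 0.53144913, 0.22445619]), 'tool_rot': array([ 1.94131146e-01,  9.80975437e-01, -5.07635683e-04, -1.78392231e-04]), 'contact_force': array([-0.17861862, -0.5405532 ,  0.21400332]), 'torque': array([ 0.00372551, -0.02159087, -0.02467294]), 'gripper_force': 0.0, 'grip_width': 1.0001569467525762}
```

View pics/top0.png

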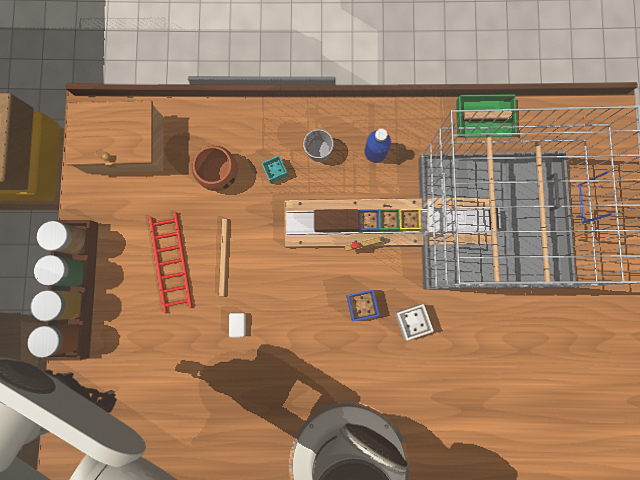

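View pics/scene0.png

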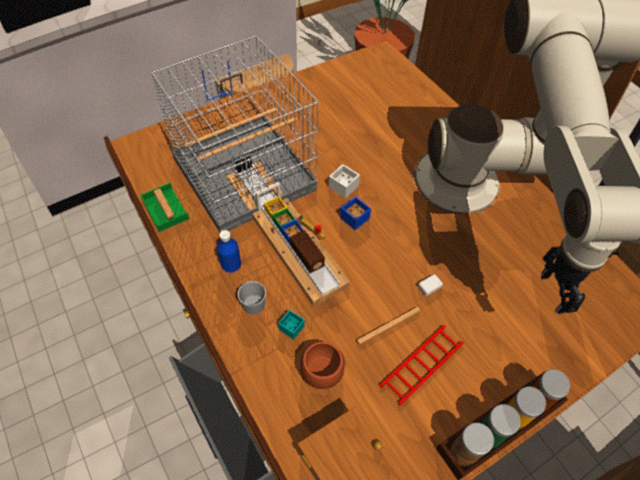

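The top view shows the row on the channel: dark block at (336,219), then blue (370,219), green (390,219) and yellow (410,219), with the port at about 424. The keeper knob is at (354,245).

Pots like pot_blue: turquoise (275,169), white (415,321), a larger loose blue one (363,305) and the small blue one in the channel row (370,219). The one in the row is the smaller blue, so it is the one meant. I'll confirm with an enlarged crop.

```bash
cat > h.py <<'E'
import numpy as np, cv2
from cell import r
def pix2w(name,uv,z,m=None):
    m=m or r.camera_model(name);K=m["intrinsics"]
    d=(np.asarray(uv,float)-K[:2,2])/[K[0,0],K[1,1]]
    s=d.copy()
    for _ in range(20): s=d/(1+m["k1"]*(s@s))
    R,t=m["R"],m["t"];c=-R.T@t;v=R.T@np.r_[s,1]
    return c+v*(z-c[2])/v[2]
def w2pix(name,X,m=None):
    m=m or r.camera_model(name);K=m["intrinsics"]
    c=m["R"]@np.asarray(X,float)+m["t"];s=c[:2]/c[2];s=s*(1+m["k1"]*(s@s))
    return s*[K[0,0],K[1,1]]+K[:2,2]
E
python3 - <<'E'
import cv2
a=cv2.imread("pics/top0.png")[190:320,275:445]
cv2.imwrite("pics/crop0.png",cv2.resize(a,None,fx=4.6,fy=4.6,interpolation=cv2.INTER_CUBIC))
E
```

```text
(no output)
```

View pics/crop0.png

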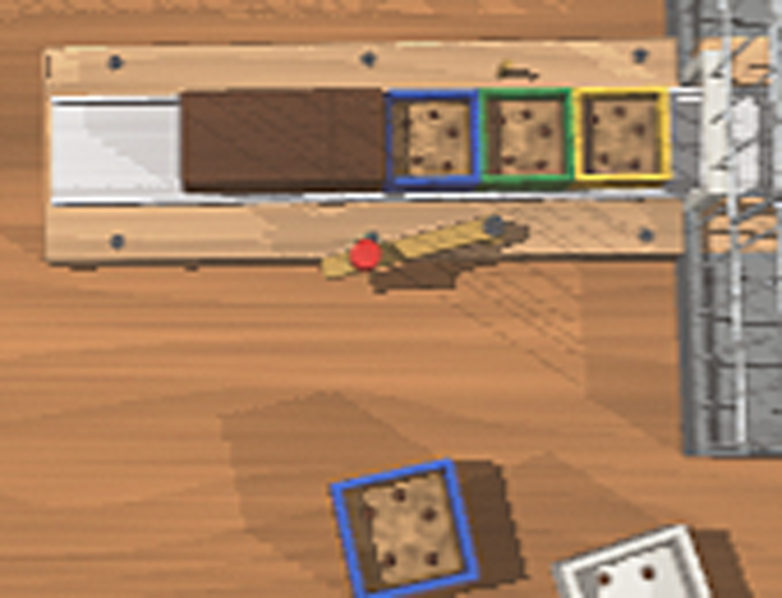

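```bash
cat > a.py <<'E'
from h import *
P={ 'A':(47,49,.03),'B':(47,261,.03),'C':(676,40,.03),'D':(683,253,.03),
'lipBl':(52,205,.042),'lipBr':(640,195,.042),'blk1':(182,93,.083),'blk2':(182,190,.083),'blk3':(386,91,.083),'blk4':(386,187,.083),
'yel1':(668,90,.073),'yel2':(668,183,.073),'knob':(365,254,.082),'pivot':(493,226,.058),'pin':(503,71,.060)}
W={}
for k,(u,v,z) in P.items():
    W[k]=pix2w('top',((u+.5)/4.6-.5+275,(v+.5)/4.6-.5+190),z);print(k,W[k].round(4))
# yaw from long edges
d1=W['A']-W['C'];d2=W['B']-W['D'];d3=W['lipBl']-W['lipBr']
yaws=[np.arctan2(-d[0],d[1]) for d in(d1,d2,d3)];print('yaw',yaws)
yaw=np.mean(yaws);ex=np.array([np.cos(yaw),np.sin(yaw)]);ey=np.array([-np.sin(yaw),np.cos(yaw)])
F=dict(A=(60,350),B=(-60,350),pivot=(-47,106),pin=(41,96))
Q={k:W[k][:2]-ex*a/1e3-ey*b/1e3 for k,(a,b) in F.items()};print(Q)
o=np.mean(list(Q.values()),axis=0);print('o',o)
for k in W:
    d=W[k][:2]-o;print(k,(d@ex*1e3).round(1),(d@ey*1e3).round(1))
E
python3 a.py
```

```text
A [0.6426 0.1593 0.03  ]
B [0.5244 0.1577 0.03  ]
C [ 0.6485 -0.1887  0.03  ]
D [ 0.5301 -0.19    0.03  ]
lipBl [0.5538 0.1545 0.042 ]
lipBr [ 0.5604 -0.1652  0.042 ]
blk1 [0.6089 0.083  0.083 ]
blk2 [0.5569 0.0827 0.083 ]
blk3 [ 0.6102 -0.0252  0.083 ]
blk4 [ 0.5588 -0.025   0.083 ]
yel1 [ 0.6129 -0.176   0.073 ]
yel2 [ 0.5628 -0.175   0.073 ]
knob [ 0.5234 -0.0138  0.082 ]
pivot [ 0.5413 -0.0837  0.058 ]
pin [ 0.6254 -0.0898  0.06  ]
yaw [np.float64(0.017014957503503), np.float64(0.016536049485168475), np.float64(0.020651042349900398)]
{'A': array([ 0.58890556, -0.19168083]), 'B': array([ 0.59071298, -0.19116883]), 'pivot': array([ 0.59018606, -0.18886246]), 'pin': array([ 0.5861273 , -0.18656529])}
o [ 0.58898297 -0.18956935]
A 59.9 347.9
B -58.3 348.4
C 59.5 -0.2
D -58.8 0.7
lipBl -28.9 344.6
lipBr -28.1 24.8
blk1 24.8 272.2
blk2 -27.2 272.8
blk3 24.2 163.9
blk4 -27.2 165.1
yel1 24.2 13.1
yel2 -25.9 15.0
knob -62.4 176.9
pivot -45.8 106.7
pin 38.2 99.1
```

The crop confirms it: the row's blue pot is about 50 mm and the loose blue one is larger, so only the row moves. Feeder origin is about (0.5895, -0.190) with yaw 0.017, and the checks agree (board end at 348, block 52 x 108, keeper about -0.2). The block must travel about 178 mm. I'll lean the tool away from the cage to keep the wrist clear.

jog_arm(
  commands=[0.163,-0.176,0,0,0,-0.099,-1,0.163,-0.176,0,0,0,-0.099,-1,0.163,-0.176,0,0,0,-0.099,-1,0.163,-0.176,0,0,0,-0.099,-1,0.163,-0.176,0,0,0,-0.099,-1],
)

```text
time_s: 0.52
ee_pos: [0.3419, 0.3982, 0.2248]
tool_rot: [0.382, 0.924, -0.0, -0.0]
contact_force: [0.3, 0.8, 1.0]
grip_width: 0.299
gripper_force: 0.0
```

jog_arm(
  commands=[0.163,-0.176,0,0,0,-0.099,-1,0.163,-0.176,0,0,0,-0.099,-1,0.163,-0.176,0,0,0,-0.099,-1,0.163,-0.176,0,0,0,-0.099,-1,0.163,-0.176,0,0,0,-0.099,-1],
)

```text
time_s: 0.93
ee_pos: [0.4643, 0.266, 0.2248]
tool_rot: [0.553, 0.833, -0.0, -0.0]
contact_force: [0.7, 1.1, -0.6]
grip_width: 0.004
gripper_force: 0.0
```

jog_arm(
  commands=[0.163,-0.176,0,0,0,-0.099,-1,0.163,-0.176,0,0,0,-0.099,-1,0.163,-0.176,0,0,0,-0.099,-1,0.163,-0.176,0,0,0,-0.099,-1,0.163,-0.176,0,0,0,-0.099,-1],
)

```text
time_s: 1.35
ee_pos: [0.5866, 0.134, 0.2247]
tool_rot: [0.704, 0.711, -0.0, -0.0]
contact_force: [0.2, 0.7, 0.1]
grip_width: 0.001
gripper_force: 0.0
```

jog_arm(
  commands=[0,0,0,-0.134,0,0,-1,0,0,0,-0.134,0,0,-1,0,0,0,-0.134,0,0,-1,0,0,0,-0.134,0,0,-1,0,0,0,-0.134,0,0,-1],
)

```text
time_s: 1.77
ee_pos: [0.586, 0.1357, 0.2255]
tool_rot: [0.678, 0.687, -0.186, 0.185]
contact_force: [0.4, 0.7, -0.5]
grip_width: 0.0
gripper_force: 0.0
```

jog_arm(
  commands=[0,0,-0.19,0,0,0,-1,0,0,-0.19,0,0,0,-1,0,0,-0.19,0,0,0,-1,0,0,-0.19,0,0,0,-1,0,0,-0.19,0,0,0,-1],
)

```text
time_s: 2.18
ee_pos: [0.5854, 0.1357, 0.0808]
tool_rot: [0.678, 0.688, -0.185, 0.182]
contact_force: [-0.0, 0.9, -0.0]
grip_width: 0.001
gripper_force: 0.0
```

```bash
python3 - <<'E'
from h import *
a=r.capture("top")[:,:,::-1];b=r.capture("wrist")[:,:,::-1]
a=cv2.resize(a[150:300,240:440],(640,480),interpolation=cv2.INTER_CUBIC)
cv2.imwrite("pics/d1.png",np.hstack([a[:,:],b])[::1,::1][:, :] if 0 else cv2.resize(np.hstack([a,b]),(800,300)))
print(r.observe()["ee_pos"])
E
```

```text
[0.58364009 0.13498887 0.07794939]
```

View pics/d1.png

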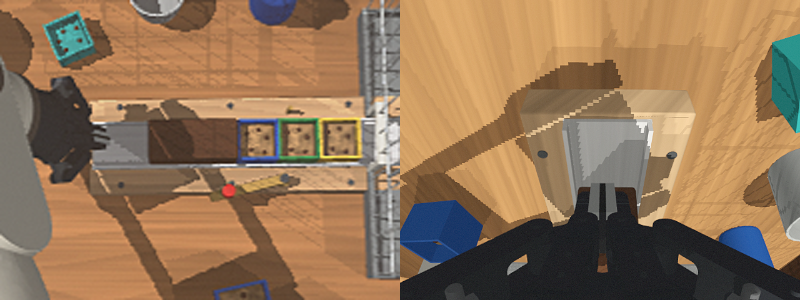

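The fingertips stand over the open channel end, centred on it, at about (105,138) in the left half. The block face is at (149,138). I'll start the push.

jog_arm(
  commands=[0.001,-0.05,0,0,0,0,-1,0.001,-0.05,0,0,0,0,-1,0.001,-0.05,0,0,0,0,-1,0.001,-0.05,0,0,0,0,-1,0.001,-0.05,0,0,0,0,-1],
)

```text
time_s: 2.7
ee_pos: [0.5869, 0.0971, 0.0837]
tool_rot: [0.678, 0.687, -0.185, 0.183]
contact_force: [-0.1, -0.3, -0.7]
grip_width: 0.003
gripper_force: 0.0
```

jog_arm(
  commands=[0.001,-0.05,0,0,0,0,-1,0.001,-0.05,0,0,0,0,-1,0.001,-0.05,0,0,0,0,-1,0.001,-0.05,0,0,0,0,-1,0.001,-0.05,0,0,0,0,-1],
)

```text
time_s: 3.12
ee_pos: [0.5873, 0.0598, 0.0825]
tool_rot: [0.678, 0.687, -0.185, 0.183]
contact_force: [-0.3, 0.4, 0.6]
grip_width: -0.003
gripper_force: 0.0
```

jog_arm(
  commands=[0.001,-0.05,0,0,0,0,-1,0.001,-0.05,0,0,0,0,-1,0.001,-0.05,0,0,0,0,-1,0.001,-0.05,0,0,0,0,-1,0.001,-0.05,0,0,0,0,-1],
)

```text
time_s: 3.53
ee_pos: [0.588, 0.0224, 0.0825]
tool_rot: [0.678, 0.687, -0.185, 0.183]
contact_force: [-0.4, 0.4, 0.5]
grip_width: 0.0
gripper_force: 0.0
```

```bash
python3 - <<'E'
from h import *
a=r.capture("top")[:,:,::-1]
cv2.imwrite("pics/d2.png",cv2.resize(a[180:270,280:440],(800,450),interpolation=cv2.INTER_CUBIC))
o=r.observe();print(o["ee_pos"],o["contact_force"],o["tool_rot"])
E
```

```text
[0.58800999 0.02131461 0.08250274] [ 0.82316161 -0.99201845  0.22669927] [ 0.6782167   0.68721455 -0.18546448  0.18265048]
```

View pics/d2.png

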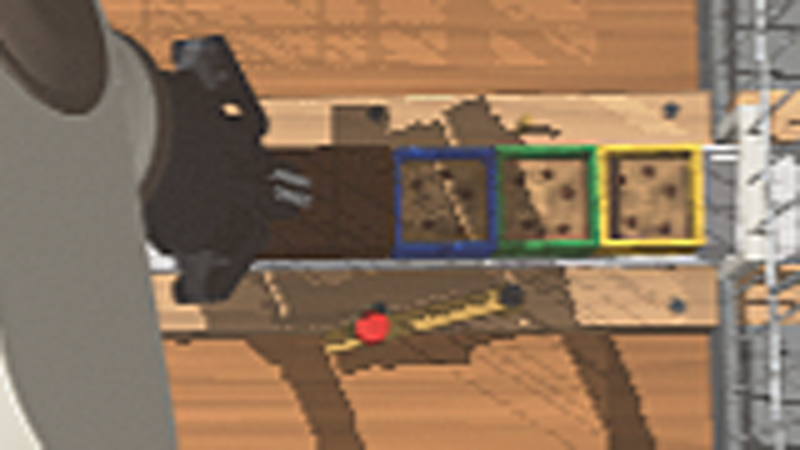

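The fingertips, seen at (312,185) in the crop, are over the block. The block's inner end at (395,200) has not moved and there is no force, so the tips are above its top. I'll check heights with the second camera before going on.

```bash
python3 - <<'E'
from h import *
a=r.capture("scene")[:,:,::-1].copy()
x0,y0,s=235,185,6
c=cv2.resize(a[y0:y0+95,x0:x0+130],None,fx=s,fy=s,interpolation=cv2.INTER_CUBIC)
yaw=.017;o=np.array([.5895,-.190]);ex=np.array([np.cos(yaw),np.sin(yaw)]);ey=np.array([-np.sin(yaw),np.cos(yaw)])
def f(x,y,z): return np.r_[o+ex*x/1e3+ey*y/1e3,z/1e3]
def dot(X,col):
    p=(w2pix("scene",X)+.5-[x0,y0])*s; cv2.circle(c,tuple(int(v) for v in p),4,col,1)
for x,y,z in [(60,350,30),(-60,350,30),(-25,273,83),(25,273,83),(25,165,83),(-25,165,83),(-62,177,82)]: dot(f(x,y,z),(0,255,255))
e=r.observe();p=e["ee_pos"]
from scipy.spatial.transform import Rotation as R
q=R.from_quat(e["tool_rot"]);print(p,q.as_matrix().round(3))
dot(p+q.apply([0,0,.025]),(255,0,255));dot(p,(255,255,0))
cv2.imwrite("pics/s1.png",c)
m=r.camera_model("top")
for P in (p,p+q.apply([0,0,.025])):print(w2pix("top",P))
E
```

```text
[0.58797977 0.02200957 0.08252595] [[-0.013  1.    -0.001]
 [ 0.865  0.011 -0.502]
 [-0.502 -0.007 -0.865]]
[339.15537407 218.37243261]
[344.01203892 219.74708345]
```

View pics/s1.png

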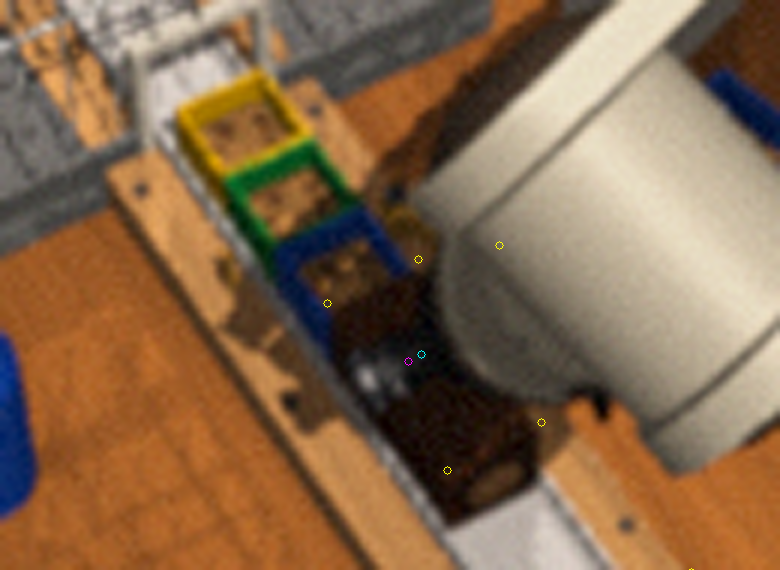

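```bash
python3 - <<'E'
from h import *
T=r.camera_model("top");S=r.camera_model("scene")
def und(m,uv):
    K=m["intrinsics"];d=(np.asarray(uv)-K[:2,2])/K[0,0];s=d.copy()
    for _ in range(20): s=d/(1+m["k1"]*(s@s))
    return s
def tri(t,s):
    t=(np.array(t)+.5)/5-.5+[280,180];s=(np.array(s)+.5)/6-.5+[235,185]
    P=[np.c_[m["R"],m["t"]] for m in(T,S)]
    X=cv2.triangulatePoints(P[0],P[1],und(T,t),und(S,s))[:,0];X=X[:3]/X[3]
    return X.round(4),(w2pix("top",X)-t).round(1),(w2pix("scene",X)-s).round(1)
for n,t,s in [("y+",(702,148),(180,112)),("y-",(702,245),(258,72)),("yg+",(600,147),(228,180)),("yg-",(600,245),(315,138)),("gb+",(497,147),(275,247)),("gb-",(497,247),(362,205)),
  ("tip",(310,187),(368,382)),("boardC+",(265,96),(110,172))][:7]: print(n,*tri(t,s))
E
```

```text
y+ [ 0.6128 -0.1767  0.064 ] [-0.6  0.6] [-0.7 -0.2]
y- [ 0.5661 -0.177   0.0651] [ 0.1 -0.1] [0.1 0. ]
yg+ [ 0.6129 -0.1262  0.0653] [-0.6  0.7] [-0.7 -0.2]
yg- [ 0.5641 -0.1255  0.0678] [-0.4  0.5] [-0.5 -0.1]
gb+ [ 0.613  -0.0759  0.0689] [-0.3  0.3] [-0.4 -0.1]
gb- [ 0.564 -0.076  0.069] [-0.  0.] [-0. -0.]
tip [0.6019 0.0105 0.0522] [ 1.9 -2.2] [2.5 0.6]
```

```bash
python3 - <<'E'
from h import *
from scipy.spatial.transform import Rotation as R
e=r.observe();m=r.camera_model("wrist");q=R.from_quat(e["tool_rot"]);p=e["ee_pos"]
c=-m["R"].T@m["t"];print("cam in tool",q.inv().apply(c-p).round(4));print((q.inv().as_matrix()@m["R"].T).round(3),m["intrinsics"][0],m["k1"])
for d in (-.02,-.01,0,.012,.025,.038):
    print(d,[w2pix("wrist",p+q.apply([x,0,d]),m).round(0) for x in(-.011,0,.011)])
w=r.capture("wrist")[:,:,::-1];s=r.capture("scene")[:,:,::-1];t=r.capture("top")[:,:,::-1]
A=cv2.resize(w[200:480,140:500],(450,350))
B=cv2.resize(s[225:295,270:360],(450,350),interpolation=cv2.INTER_CUBIC)
cv2.imwrite("pics/w1.png",cv2.resize(np.hstack([A,B]),(800,311)))
# block outer end in scene0?
E
```

```text
cam in tool [ 0.0696  0.0005 -0.1484]
[[-0.    -0.962 -0.273]
 [ 1.    -0.    -0.   ]
 [ 0.    -0.273  0.962]] [421.27354622   0.         323.71926674] -0.09475467921068811
-0.02 [array([322., 363.]), array([322., 335.]), array([322., 305.])]
-0.01 [array([323., 348.]), array([323., 322.]), array([322., 293.])]
0 [array([323., 335.]), array([323., 310.]), array([323., 283.])]
0.012 [array([323., 321.]), array([323., 297.]), array([323., 272.])]
0.025 [array([323., 308.]), array([323., 285.]), array([323., 262.])]
0.038 [array([323., 297.]), array([323., 275.]), array([323., 253.])]
```

View pics/w1.png

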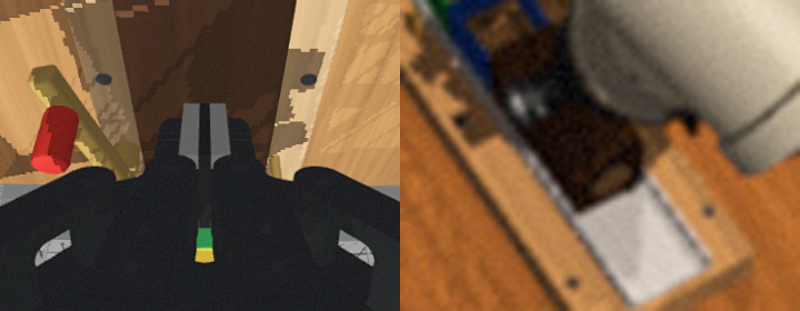

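Left half: the wrist camera shows the shut tips ending near v≈293. That places them about 10 mm behind the TCP, not 25 mm ahead, so at this height they ride just over the block. The block, row and knob are untouched. I'll back off, go about 28 mm lower and push again, offset a few mm to +x to clear the knob.

jog_arm(
  commands=[0.01,0,0.04,0,0,0,-1,0.01,0.2,0,0,0,0,-1,0.01,0.2,0,0,0,0,-1,0.01,0.2,0,0,0,0,-1,0,0.2,0,0,0,0,-1],
)

```text
time_s: 4.2
ee_pos: [0.5942, 0.1448, 0.089]
tool_rot: [0.678, 0.687, -0.185, 0.183]
contact_force: [-0.6, -0.1, 0.4]
grip_width: -0.001
gripper_force: 0.0
```

jog_arm(
  commands=[0,0,-0.06,0,0,0,-1,0,0,-0.06,0,0,0,-1,0,0,-0.06,0,0,0,-1,0,0,-0.04,0,0,0,-1,0,0,0,0,0,0,-1],
)

```text
time_s: 4.62
ee_pos: [0.5934, 0.142, 0.0538]
tool_rot: [0.678, 0.687, -0.186, 0.182]
contact_force: [-0.3, -0.6, 0.2]
grip_width: -0.005
gripper_force: 0.0
```

jog_arm(
  commands=[0,-0.05,0,0,0,0,-1,0,-0.05,0,0,0,0,-1,0,-0.05,0,0,0,0,-1,0,-0.05,0,0,0,0,-1,0,-0.05,0,0,0,0,-1],
)

```text
time_s: 5.03
ee_pos: [0.5941, 0.1045, 0.0559]
tool_rot: [0.678, 0.687, -0.185, 0.183]
contact_force: [-0.3, 0.4, 0.7]
grip_width: 0.003
gripper_force: 0.0
```

jog_arm(
  commands=[0,-0.05,0,0,0,0,-1,0,-0.05,0,0,0,0,-1,0,-0.05,0,0,0,0,-1,0,-0.05,0,0,0,0,-1,0,-0.05,0,0,0,0,-1],
)

```text
time_s: 5.45
ee_pos: [0.5941, 0.0675, 0.0556]
tool_rot: [0.678, 0.687, -0.185, 0.183]
contact_force: [0.4, 3.3, 2.5]
grip_width: -0.002
gripper_force: 1.3
```

Contact at 3.3 N, so the train is sliding.

jog_arm(
  commands=[0,-0.05,0,0,0,0,-1,0,-0.05,0,0,0,0,-1,0,-0.05,0,0,0,0,-1,0,-0.05,0,0,0,0,-1,0,-0.05,0,0,0,0,-1],
)

```text
time_s: 5.87
ee_pos: [0.5941, 0.0299, 0.0555]
tool_rot: [0.678, 0.687, -0.185, 0.183]
contact_force: [0.1, 2.8, 2.0]
grip_width: 0.002
gripper_force: 1.5
```

```bash
python3 - <<'E'
from h import *
a=r.capture("top")[:,:,::-1]
cv2.imwrite("pics/d3.png",cv2.resize(a[180:270,280:440],(800,450),interpolation=cv2.INTER_CUBIC))
o=r.observe();print(o["ee_pos"],o["contact_force"])
E
```

```text
[0.59396946 0.02872285 0.05552067] [ 1.54373326 -1.25513828  1.00615717]
```

View pics/d3.png

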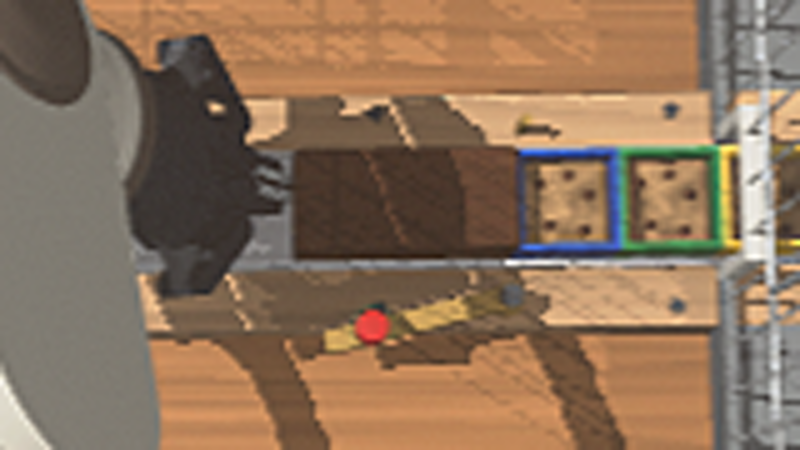

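The row has moved about 62 mm and is still together: block outer end at (293,200), blue at 568, green at 670, yellow in the port. About 115 mm remain, and the knob at (372,326) is unmoved.

jog_arm(
  commands=[0,-0.05,0,0,0,0,-1,0,-0.05,0,0,0,0,-1,0,-0.05,0,0,0,0,-1,0,-0.05,0,0,0,0,-1,0,-0.05,0,0,0,0,-1],
)

```text
time_s: 6.33
ee_pos: [0.594, -0.0077, 0.0554]
tool_rot: [0.678, 0.687, -0.185, 0.183]
contact_force: [1.3, 1.8, 0.8]
grip_width: 0.001
gripper_force: 1.1
```

jog_arm(
  commands=[0,-0.05,0,0,0,0,-1,0,-0.05,0,0,0,0,-1,0,-0.05,0,0,0,0,-1,0,-0.05,0,0,0,0,-1,0,-0.05,0,0,0,0,-1],
)

```text
time_s: 6.75
ee_pos: [0.5941, -0.0451, 0.0555]
tool_rot: [0.678, 0.687, -0.185, 0.183]
contact_force: [1.4, 3.1, 0.4]
grip_width: -0.002
gripper_force: 1.5
```

jog_arm(
  commands=[0,-0.03,0,0,0,0,-1,0,-0.03,0,0,0,0,-1,0,-0.03,0,0,0,0,-1,0,-0.03,0,0,0,0,-1,0,-0.03,0,0,0,0,-1],
)

```text
time_s: 7.17
ee_pos: [0.5941, -0.0672, 0.0554]
tool_rot: [0.678, 0.688, -0.185, 0.183]
contact_force: [2.2, 4.0, 0.6]
grip_width: -0.0
gripper_force: 1.7
```

jog_arm(
  commands=[0,-0.015,0,0,0,0,-1,0,-0.015,0,0,0,0,-1,0,-0.01,0,0,0,0,-1,0,-0.01,0,0,0,0,-1,0,-0.01,0,0,0,0,-1],
)

```text
time_s: 7.58
ee_pos: [0.594, -0.0759, 0.0554]
tool_rot: [0.678, 0.687, -0.185, 0.183]
contact_force: [1.4, 3.5, 1.3]
grip_width: -0.002
gripper_force: 1.6
```

jog_arm(
  commands=[0,-0.01,0,0,0,0,-1,0,-0.01,0,0,0,0,-1,0,-0.01,0,0,0,0,-1,0,-0.01,0,0,0,0,-1,0,-0.005,0,0,0,0,-1],
)

```text
time_s: 8.0
ee_pos: [0.594, -0.0828, 0.0555]
tool_rot: [0.678, 0.687, -0.185, 0.183]
contact_force: [1.7, 3.0, 0.2]
grip_width: -0.0
gripper_force: 1.5
```

jog_arm(
  commands=[0,-0.005,0,0,0,0,-1,0,-0.005,0,0,0,0,-1,0,-0.005,0,0,0,0,-1,0,-0.005,0,0,0,0,-1,0,0,0,0,0,0,-1],
)

```text
time_s: 8.42
ee_pos: [0.594, -0.0858, 0.0555]
tool_rot: [0.678, 0.687, -0.185, 0.183]
contact_force: [1.8, 1.3, 0.4]
grip_width: 0.001
gripper_force: 1.0
```

jog_arm(
  commands=[0,-0.005,0,0,0,0,-1,0,-0.005,0,0,0,0,-1,0,-0.005,0,0,0,0,-1,0,0,0,0,0,0,-1,0,0,0,0,0,0,-1],
)

```text
time_s: 8.83
ee_pos: [0.5939, -0.088, 0.0554]
tool_rot: [0.678, 0.687, -0.185, 0.183]
contact_force: [0.8, 2.0, -0.5]
grip_width: 0.002
gripper_force: 0.7
```

jog_arm(
  commands=[0,-0.005,0,0,0,0,-1,0,-0.005,0,0,0,0,-1,0,-0.005,0,0,0,0,-1,0,-0.005,0,0,0,0,-1,0,0,0,0,0,0,-1],
)

```text
time_s: 9.25
ee_pos: [0.5942, -0.0887, 0.0553]
tool_rot: [0.678, 0.688, -0.184, 0.182]
contact_force: [-2.6, 27.0, 5.4]
grip_width: -0.001
gripper_force: 13.3
```

The force jumped to 27 N at TCP y = -0.0887, within 2 mm of the predicted home position. The train is on the stop. Now I'll back off, lift over the keeper and go down behind the knob on the robot's side.

jog_arm(
  commands=[0,0.16,0,0,0,0,-1,0,0.16,0.1,0,0,0,-1,0,0,0.2,0,0,0,-1,0,0,0.2,0,0,0,-1,0,0,0.04,0,0,0,-1],
)

```text
time_s: 9.67
ee_pos: [0.5954, -0.0426, 0.1413]
tool_rot: [0.678, 0.687, -0.184, 0.185]
contact_force: [0.8, -0.1, 0.2]
grip_width: -0.001
gripper_force: 0.0
```

jog_arm(
  commands=[-0.17,0.04,0,0,0,0,-1,-0.17,0.04,0,0,0,0,-1,-0.17,0.03,0,0,0,0,-1,-0.17,0.03,0,0,0,0,-1,0,0,0,0,0,0,-1],
)

```text
time_s: 10.08
ee_pos: [0.4885, -0.0215, 0.1362]
tool_rot: [0.678, 0.688, -0.186, 0.182]
contact_force: [-0.5, -0.6, 0.4]
grip_width: -0.002
gripper_force: 0.0
```

```bash
python3 - <<'E'
from h import *
a=r.capture("top")[:,:,::-1];b=r.capture("scene")[:,:,::-1]
cv2.imwrite("pics/d4.png",np.vstack([cv2.resize(a[185:265,280:440],(600,300),interpolation=cv2.INTER_CUBIC),cv2.resize(b[170:250,230:390],(600,300),interpolation=cv2.INTER_CUBIC)]))
g=cv2.cvtColor(a,cv2.COLOR_BGR2HSV);k=cv2.inRange(g,(0,180,120),(6,255,255))[225:265,335:375]
v,u=np.nonzero(k);print(len(u));
if len(u): print(pix2w("top",(u.mean()+335,v.mean()+225),.08))
o=r.observe();print(o["ee_pos"],o["contact_force"])
E
```

```text
10
[ 0.52436858 -0.01572022  0.08      ]
[ 0.49164125 -0.02194023  0.13674195] [-0.28525439 -0.34141246  0.31030758]
```

View pics/d4.png

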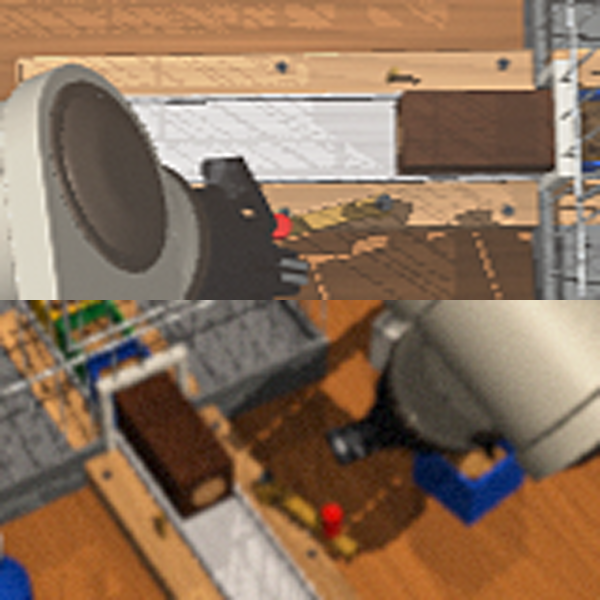

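The block is home (outer end at (398,130) in the top half), upright and with its inner end in the port. The keeper is still swung away with its knob at (282,225), world (0.524,-0.014), and the tips are on its robot side. Next I descend and push +x.

jog_arm(
  commands=[0,0.03,-0.14,0,0,0,-1,0,0,-0.14,0,0,0,-1,0,0,-0.14,0,0,0,-1,0,0,-0.12,0,0,0,-1,0,0,0,0,0,0,-1],
)

```text
time_s: 10.6
ee_pos: [0.491, -0.0179, 0.0522]
tool_rot: [0.678, 0.688, -0.187, 0.181]
contact_force: [-0.2, 0.5, -0.6]
grip_width: -0.002
gripper_force: 0.0
```

jog_arm(
  commands=[0.03,0.002,0,0,0,0,-1,0.03,0.002,0,0,0,0,-1,0.03,0.001,0,0,0,0,-1,0.03,0.001,0,0,0,0,-1,0.03,0.001,0,0,0,0,-1],
)

```text
time_s: 11.02
ee_pos: [0.5155, -0.0163, 0.0562]
tool_rot: [0.678, 0.687, -0.185, 0.183]
contact_force: [-0.7, 0.6, 0.3]
grip_width: -0.0
gripper_force: 0.4
```

jog_arm(
  commands=[0.03,0,0,0,0,0,-1,0.03,0,0,0,0,0,-1,0.03,0,0,0,0,0,-1,0.03,-0.002,0,0,0,0,-1,0.03,-0.002,0,0,0,0,-1],
)

```text
time_s: 11.43
ee_pos: [0.5375, -0.017, 0.0555]
tool_rot: [0.678, 0.687, -0.185, 0.183]
contact_force: [-1.2, -0.1, 0.9]
grip_width: 0.003
gripper_force: 0.3
```

jog_arm(
  commands=[0.027,-0.004,0,0,0,0,-1,0.027,-0.006,0,0,0,0,-1,0.027,-0.008,0,0,0,0,-1,0.027,-0.01,0,0,0,0,-1,0.027,-0.012,0,0,0,0,-1],
)

```text
time_s: 11.85
ee_pos: [0.5577, -0.0231, 0.0554]
tool_rot: [0.678, 0.687, -0.185, 0.183]
contact_force: [-0.2, 0.1, 0.1]
grip_width: 0.001
gripper_force: 0.3
```

jog_arm(
  commands=[0.024,-0.012,0,0,0,0,-1,0.024,-0.014,0,0,0,0,-1,0.024,-0.016,0,0,0,0,-1,0.024,-0.018,0,0,0,0,-1,0.024,-0.02,0,0,0,0,-1],
)

```text
time_s: 12.27
ee_pos: [0.5756, -0.0352, 0.0555]
tool_rot: [0.678, 0.687, -0.185, 0.183]
contact_force: [-0.9, -0.1, -1.5]
grip_width: 0.0
gripper_force: 0.3
```

```bash
cat > k.py <<'E'
from h import *
for n,z in(("top",.08),):
    a=r.capture(n)[:,:,::-1];g=cv2.cvtColor(a,cv2.COLOR_BGR2HSV);k=cv2.inRange(g,(0,170,110),(6,255,255))[200:265,335:400]
    v,u=np.nonzero(k);print(n,len(u))
    if len(u): print(pix2w(n,(u.mean()+335,v.mean()+200),z).round(4))
a=r.capture("scene")[:,:,::-1];g=cv2.cvtColor(a,cv2.COLOR_BGR2HSV);k=cv2.inRange(g,(0,170,110),(6,255,255))[200:260,260:350]
v,u=np.nonzero(k);print("scene",len(u))
if len(u): print(pix2w("scene",(u.mean()+260,v.mean()+200),.069).round(4))
o=r.observe();print(o["ee_pos"],o["contact_force"])
E
python3 k.py
```

```text
top 7
[ 0.5965 -0.0384  0.08  ]
scene 0
[ 0.57573241 -0.03546051  0.05547205] [ 0.11327894 -0.16294991 -0.25479087]
```

The knob is measured at (0.5965,-0.0384), exactly 72 mm from the pivot, so θ≈0.88. I'll step round to its +y side and push -y.

jog_arm(
  commands=[-0.04,0,0,0,0,0,-1,0,0.14,0,0,0,0,-1,0.06,0,0,0,0,0,-1,0.06,0,0,0,0,0,-1,0.055,0,0,0,0,0,-1],
)

```text
time_s: 12.78
ee_pos: [0.5962, -0.0139, 0.0556]
tool_rot: [0.678, 0.688, -0.185, 0.183]
contact_force: [-0.2, 0.1, -0.9]
grip_width: -0.001
gripper_force: 0.0
```

jog_arm(
  commands=[0,-0.03,0,0,0,0,-1,0,-0.03,0,0,0,0,-1,0.01,-0.03,0,0,0,0,-1,0.015,-0.03,0,0,0,0,-1,0.015,-0.03,0,0,0,0,-1],
)

```text
time_s: 13.2
ee_pos: [0.6015, -0.0372, 0.0556]
tool_rot: [0.678, 0.687, -0.185, 0.183]
contact_force: [0.7, 1.3, -0.1]
grip_width: -0.0
gripper_force: 0.6
```

```bash
python3 k.py
```

```text
top 5
[ 0.6049 -0.0524  0.08  ]
scene 1
[ 0.6016 -0.0553  0.069 ]
[ 0.60159083 -0.03741783  0.0555459 ] [ 0.25292694 -0.51988208  0.61246836]
```

jog_arm(
  commands=[0.015,-0.027,0,0,0,0,-1,0.015,-0.027,0,0,0,0,-1,0.01,-0.027,0,0,0,0,-1,0.01,-0.027,0,0,0,0,-1,0.005,-0.027,0,0,0,0,-1],
)

```text
time_s: 13.72
ee_pos: [0.6101, -0.0571, 0.0555]
tool_rot: [0.678, 0.687, -0.185, 0.183]
contact_force: [0.5, 1.1, -0.3]
grip_width: -0.003
gripper_force: 0.4
```

jog_arm(
  commands=[0,-0.015,0,0,0,0,-1,0,-0.015,0,0,0,0,-1,0,-0.01,0,0,0,0,-1,0,-0.01,0,0,0,0,-1,0,0,0,0,0,0,-1],
)

```text
time_s: 14.13
ee_pos: [0.6097, -0.0644, 0.0555]
tool_rot: [0.678, 0.687, -0.185, 0.183]
contact_force: [1.1, -0.2, 0.0]
grip_width: 0.004
gripper_force: 0.1
```

jog_arm(
  commands=[0,-0.01,0,0,0,0,-1,0,-0.01,0,0,0,0,-1,0,-0.005,0,0,0,0,-1,0,0,0,0,0,0,-1,0,0,0,0,0,0,-1],
)

```text
time_s: 14.55
ee_pos: [0.6098, -0.068, 0.0555]
tool_rot: [0.678, 0.687, -0.185, 0.183]
contact_force: [-0.1, 0.4, 0.1]
grip_width: -0.002
gripper_force: 0.0
```

jog_arm(
  commands=[0,-0.007,0,0,0,0,-1,0,-0.007,0,0,0,0,-1,0,-0.005,0,0,0,0,-1,0,0,0,0,0,0,-1,0,0,0,0,0,0,-1],
)

```text
time_s: 14.97
ee_pos: [0.6099, -0.0699, 0.0554]
tool_rot: [0.678, 0.688, -0.185, 0.182]
contact_force: [0.5, 10.2, 2.1]
grip_width: -0.0
gripper_force: 5.0
```

```bash
python3 k.py
```

```text
top 2
[ 0.6131 -0.0828  0.08  ]
scene 0
[ 0.6099453  -0.0699311   0.05539484] [-0.32534343 10.1224145   1.71064416]
```

Hard limit reached: 10 N at the predicted -0.070, with the knob at (0.613,-0.083). I'll back away and check.

jog_arm(
  commands=[0,-0.003,0,0,0,0,-1,0,0,0,0,0,0,-1,0,0.1,0,0,0,0,-1,0,0.2,0,0,0,0,-1,0,0.2,0.1,0,0,0,-1],
)

```text
time_s: 15.48
ee_pos: [0.6082, 0.0044, 0.0682]
tool_rot: [0.678, 0.687, -0.187, 0.181]
contact_force: [0.3, -0.1, -0.4]
grip_width: -0.0
gripper_force: 0.0
```

jog_arm(
  commands=[0,0.1,0.2,0,0,0,-1,0,0.1,0.2,0,0,0,-1,0,0.1,0.1,0,0,0,-1,0,0.1,0,0,0,0,-1,0,0,0,0,0,0,-1],
)

```text
time_s: 15.9
ee_pos: [0.6099, 0.0667, 0.146]
tool_rot: [0.678, 0.688, -0.184, 0.183]
contact_force: [-1.9, 0.8, -0.9]
grip_width: 0.001
gripper_force: 0.0
```

```bash
python3 k.py; python3 - <<'E'
from h import *
a=r.capture("top")[:,:,::-1];b=r.capture("scene")[:,:,::-1]
cv2.imwrite("pics/d5.png",np.vstack([cv2.resize(a[185:265,320:480],(600,300),interpolation=cv2.INTER_CUBIC),cv2.resize(b[150:230,220:380],(600,300),interpolation=cv2.INTER_CUBIC)]))
E
```

```text
top 31
[ 0.6136 -0.0825  0.08  ]
scene 24
[ 0.6104 -0.0869  0.069 ]
[0.60940301 0.06437247 0.14451651] [ 0.03670778  0.22105577 -0.71130516]
```

View pics/d5.png

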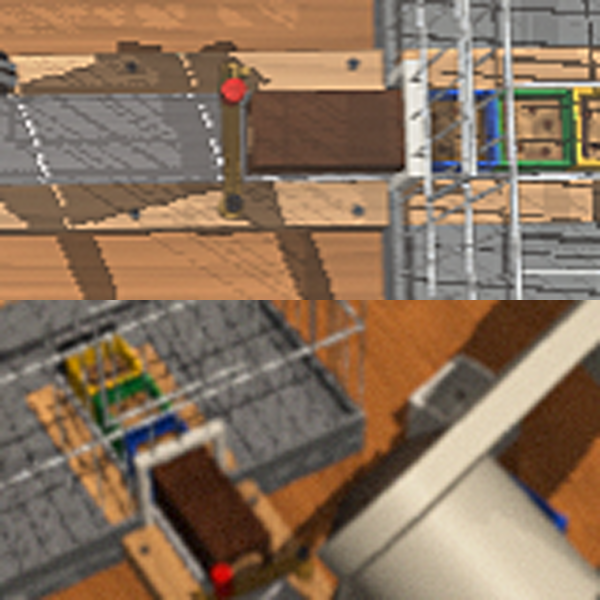

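The keeper lies square across the channel, knob at (233,90) and pivot at (233,203), just behind the block at (247–403,130). The pots blue, green and yellow sit touching inside the cage, and the robot is clear. Handing in.

```bash
python3 -c "
from cell import r
print(r.sign_off())"
```

```text
the job is handed in; nothing more can be done
None
```

The three pots and the block were pushed home on the end stop as one train, the keeper was turned fully across behind the block, and the job was handed in at about 16 s with the robot touching nothing.

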